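# Slide the loaded cup tray home in the hot-holding bay

### The job

Pick up the steel tray with its two lidded cups, set it on the loading sill of the hot-holding bay and slide it in under the clear canopy, lengthwise between the guides, until it is fully home: the copper contact plate at the back is pushed all the way back (it drags, so do not stop where you first feel it) and the tray's trailing end is flush with the canopy's red front beam. Keep both cups standing in the tray, do not bang the tray against the bay, and leave the blue tin, the white bowl and the spatula where they are.

Things in the scene. Friction and masses are not known exactly. Their poses are not given: they have to be found in the camera images.
- tray: Steel tray, 180 (x) by 110 (y) mm; origin centre of underside, z up; both ends alike, either may lead. Floor 4 mm thick; end plates (outer faces at x = +-90) 35 mm high, side walls 18 mm. On its middle a fin: steel stem 26 x 8 mm under a red grip bar 50 mm long (x), 14 thick (y), 54 to 80 mm above the underside. 0.5 to 0.85 kg with cups.
- tray_grip (a point): Centre of the red grip bar on the tray, 67 mm above the tray's underside.
- cup1: White cup with orange lid, loose in the tray on one side of the fin; 54 mm wide, 49 mm tall, origin at the centre of its underside, z up.
- cup2: The second such cup, on the other side of the fin.
- bay: Fixed hot-holding bay: steel plinth, level dark top 40 mm above the table, x = -170 to 230 mm, 190 mm wide. Origin: table height, middle of its mouth; x points inward, z up. The plinth before the mouth (x < 0) is the loading sill. Guides 25 mm high, 115 mm apart, x = 0 to 215, flare to 150 mm apart at x = -41. The tray is home with its centre at x = 90, y = 0.
- mouth (a point): Middle of the mouth, on the plinth top, below the front face of the canopy's red beam (14 mm deep, 140 to 162 mm above the table, so 100 mm clear under it; posts at y = +-87 mm). Behind the beam a clear canopy roof, top at 160 mm, covers x = 0 to 225 mm. Axes as the bay's.
- plate (a joint): Copper contact plate at the back of the bay: how far it has been pushed back, in m, 0 (front) to 0.020 (hard stop). It has no spring: it drags at about 6 N and stays where it is left. Its front face (100 mm wide, 30 tall) is at bay x = 160 mm at joint 0, 180 mm when fully back.
- tin: Blue tin, 96 mm wide, 100 mm tall, origin at the centre of its underside; leave it alone.
- bowl: White bowl, 100 mm wide, 50 mm tall, origin at the centre of its underside; leave it alone.
- spatula: Spatula with dark wooden handle, 240 mm long, lying along its x; leave it alone.
There are look-alikes about, which are no part of the job. Leave any purple look-alike of the cup1 alone. Of the things that look like the tray, take the one that is farthest to the robot's left at the start.

How it is judged:
On the way, in this order (a step that is already met when the one before it is completed fails the run):
1. the tray is lifted off the table to at least the height of the sill (height (world z) of tray above 0.034 m), for 0.1 s.
2. the tray stands level on the sill, lengthwise, with its leading end in the mouth and its trailing end still well out (x of tray in the frame of bay between -0.09 and 0.03 m and y of tray in the frame of bay between -0.012 and 0.012 m and z of tray in the frame of bay between 0.034 and 0.046 m and angle between the x axis of tray and the x axis of bay, either way round below 0.12 rad), for 0.1 s.
At the end, for the whole second after the job is handed in: Tray level on the plinth top between the guides (6 mm, 0.06 rad), trailing end flush with the beam front within 4 mm, copper plate back at least 16 of its 20 mm; both cups upright (0.15 rad) on the tray floor, all at rest (x of tray in the frame of bay between 0.086 and 0.096 m and y of tray in the frame of bay between -0.006 and 0.006 m and z of tray in the frame of bay between 0.035 and 0.045 m and angle between the x axis of tray and the x axis of bay, either way round below 0.06 rad and angle between tray's own z axis and vertical below 0.05 rad and value of joint plate above 0.016 m and linear speed of tray below 0.01 m/s and x of cup1 in the frame of tray between -0.088 and 0.088 m and y of cup1 in the frame of tray between -0.053 and 0.053 m and z of cup1 in the frame of tray between -0.002 and 0.012 m and angle between each of cup1, cup2's own z axis and vertical below 0.15 rad and linear speed of each of cup1, cup2 below 0.02 m/s and x of cup2 in the frame of tray between -0.088 and 0.088 m and y of cup2 in the frame of tray between -0.053 and 0.053 m and z of cup2 in the frame of tray between -0.002 and 0.012 m); the robot touches nothing.
It fails at once if a cup tips over or falls out of the tray (angle between any of cup1, cup2's own z axis and vertical above 0.6 rad or distance between any of cup1, cup2 and tray above 0.12 m).
It fails at once if the tray is banged or rammed against the bay (more than 80 N) (contact force between tray and bay above 80 N).
It fails at once if the tin, the bowl or the spatula is moved by more than 30 mm (distance of any of tin, bowl, spatula from where it was at the start of the episode above 0.03 m).
It also fails if it takes over 67 s, if anything falls off the work surface, if the arm or the gripper's body presses on something with over 40 N, if the wrist force passes 120 N, or if a joint passes its speed limit or range.

### The arm

A 6-joint arm with a two-finger parallel gripper is mounted at the origin on the work surface. World frame = base frame: x ahead of the robot, y to its left, z up, the work surface at z = 0. Lengths are in m, angles in rad, forces in N, time in s.
With the tool pointing down it reaches from about 0.425 to 0.95 m from the base axis. Payload 3.5 kg.
Tool frame: the origin (TCP) lies at the very end of the fingers, on their centre line; the grasp point (between the pads) lies 19 mm behind it; z points along the fingers, y is the direction in which the jaws open and shut (so a half turn about z gives the same grasp; the last joint's range is limited). The gripper opens to 85 mm and grips with 20 to 120 N. Pads are 22 mm wide; open, the fingers measure 114 mm over their backs; the gripper's body (76 mm by 85 mm) begins 54 mm behind the grasp point. The pads swing forward as they close: fully open they stand 13 mm farther back than shut.
Start: joints at [-1.252, 0.286, 1.577, -0, 1.279, -0.15], TCP at [0.305, -0.602, 0.206] pointing down, gripper open.
Joint ranges: [-2.77, 2.77], [-0.9, 2.22], [0.21, 2.48], [-1.53, 4.67], [0.24, 2.81], [-2.84, 2.84]. Speed limits (rad/s): [2.79, 2.79, 3.14, 3.14, 3.14, 3.14].

### API

Orientations are given as a unit quaternion [x, y, z, w].
In Python, from plant import ctrl, eyes, ticket gives the robot as it stands.
- The arm moves only by the tool send_rows, never from a script. Its arguments are lists of equal length, an entry for each row: "translation": the shift along the tool's x, y, z in units of 30 mm (1.0 is 30 mm), a list of three; "rotation": the turn, a rotation vector about the tool's x, y, z in units of 5 degrees (1.0 is 5 degrees), a list of three; "grip": the finger opening in mm, from 0 to 85.4. A call has 1 to 5 rows; each row shifts and turns the commanded pose from where the row before left it, along the tool's axes as they then stand; what a row does not reach is not made up. A row lasts 1/8 s, in which the tool goes at most 62.5 mm and 10.7 degrees, less where a joint would pass 70% of its speed; a pose out of reach is approached as far as the arm can. A call is refused whole if a number of a shift passes 1 or a number of a turn 1, either way. A call with a gripper value outside its range is refused whole. The fingers move at their own pace and stop on an object; "squeeze" is the grip in N (left out, the last holds). Time passes only in rows, so rows that do not move let the fingers close. It gives the time, the measured TCP pose, the force and the opening at its end, in the units of the state.
- ctrl.get_state(): the state, without advancing time (a new reading comes with each control period).
- eyes.read_camera(name): name is "scene" or "side" or "wrist"; returns a dict with "image" (480x640x3 uint8, blue, green, red), "mtx" (3x3 intrinsics, pixels), "xyz" and "orientation" of the camera in the world; the wrist camera has in their place "hand_eye" (4x4, takes a point from camera to tool coordinates, whose origin is the TCP and whose axes are the flange's). Camera axes: x right, y down, z forward; pixel columns grow to the right and rows downward; lengths in m; the calibration is good to about 2 mm. The wrist camera is an equidistant fisheye: a pixel r from the principal point sees the ray r / f radians off the axis. A picture is of the moment at which its call begins: read the wrist's pose just before it. There is no depth.
- ticket.sign_off(): hands the job in, once; it reports no verdict.
The state is a dict: "time": time; "qpos": joint angles; "dq": joint speeds; "joint_efforts": joint torques, N m; "eef_pos": TCP position; "tcp_rot": TCP orientation; "contact_force": force on the tool from outside, world axes, zero at the start; "wrist_torque": the same for the moment, N m; "opening": opening from 0.0 (shut) to 1.0 (fully open).
Only numpy, scipy, OpenCV 4.12 (cv2) and the standard library are available. Lean on these libraries where they do the work, as an engineer would, in place of code of your own. Each camera call takes 0.05 s, during which the arm holds its last target. There are 200 camera calls.

## Working session

There is one attempt and no reset: what is moved stays moved. The work goes in short steps, Python scripts to look and compute and a tool call to move; the robot and the scene stay as the last step left them, time stands still between calls to the robot, and variables do not carry over. Pictures are saved under pics/ and viewed, about 8 in all and at most 12, crops included, and the job is handed in when it is done.

Besides the shell and the picture viewer there is one more tool, called after "Call:" by a JSON object that holds its "api" and its "payload", one argument or row to a line. send_rows: Moves the arm, as the interface text tells. Its arguments: {"type":"object","properties":{"translation":{"type":"array"},"rotation":{"type":"array"},"grip":{"type":"array"},"squeeze":{"type":"number"}},"required":["translation","rotation","grip"]}

```bash
mkdir -p pics; ls
cat > h.py <<'E'
import numpy as np, cv2
from scipy.spatial.transform import Rotation as R
from plant import ctrl, eyes, ticket
def cam(n):
    s=ctrl.get_state(); c=eyes.read_camera(n); c['state']=s; return c
def rays(c,px):
    px=np.atleast_2d(np.array(px,float)); K=c['mtx']
    if 'hand_eye' in c:
        x=(px[:,0]-K[0,2])/K[0,0]; y=(px[:,1]-K[1,2])/K[1,1]; r=np.hypot(x,y)+1e-12
        d=np.c_[x/r*np.sin(r),y/r*np.sin(r),np.cos(r)]
        T=np.array(c['hand_eye']); Rt=R.from_quat(c['state']['tcp_rot']).as_matrix()
        return Rt@T[:3,3]+c['state']['eef_pos'], d@T[:3,:3].T@Rt.T
    d=np.c_[(px[:,0]-K[0,2])/K[0,0],(px[:,1]-K[1,2])/K[1,1],np.ones(len(px))]
    o=np.array(c['orientation']); M=R.from_quat(o).as_matrix() if o.size==4 else o
    return np.array(c['xyz']), d@M.T
def onz(c,px,z):
    o,d=rays(c,px); t=(z-o[2])/d[:,2]; return o+d*t[:,None]
E
python3 - <<'E'
from h import *
for n in("scene","side","wrist"):
    c=cam(n); cv2.imwrite(f'pics/{n}0.png',c['image'])
    print(n,c['mtx'],c.get('xyz'),c.get('orientation'),c.get('hand_eye'))
print(ctrl.get_state())
E
```

```text
pics
scene [[535.36429212   0.         326.05408146]
 [  0.         535.36429212 236.46322775]
 [  0.           0.           1.        ]] [ 1.39085425 -0.74363697  0.96551557] [ 0.80032098  0.41365721 -0.19825298 -0.38609557] None
side [[593.84251256   0.         318.43357317]
 [  0.         593.84251256 249.5538839 ]
 [  0.           0.           1.        ]] [ 0.41379366 -1.39120755  0.81476731] [ 0.86570584 -0.02509252  0.014949   -0.4997002 ] None
wrist [[371.64829954   0.         321.66661524]
 [  0.         371.64829954 237.21534793]
 [  0.           0.           1.        ]] None None [[-1.80828676e-05 -9.63428130e-01 -2.67966860e-01  6.75131756e-02]
 [ 9.99999740e-01 -2.10705834e-04  6.90074382e-04 -2.19693344e-04]
 [-7.21299252e-04 -2.67966778e-01  9.63427883e-01 -1.68877799e-01]
 [ 0.00000000e+00  0.00000000e+00  0.00000000e+00  1.00000000e+00]]
{'time': 0.15, 'qpos': array([-1.25200324e+00,  2.87038541e-01,  1.57780769e+00,  1.20418021e-05,
        1.27858755e+00, -1.49960849e-01]), 'dq': array([ 0.00181783, -0.00176873, -0.00449496,  0.00055586, -0.00057256,
        0.0007304 ]), 'joint_efforts': array([ 2.63066058e-04, -4.06601965e+01, -2.93142217e+01, -1.83322741e-04,
        3.91419380e-03,  1.51722918e-05]), 'eef_pos': array([ 0.30483006, -0.60164454,  0.20503193]), 'tcp_rot': array([ 9.72659213e-01,  2.32235241e-01, -7.18746199e-05, -9.17771860e-04]), 'contact_force': array([ 0.16008768, -0.42780184, -0.45005949]), 'wrist_torque': array([ 0.01258128, -0.00643272,  0.03761201]), 'opening': 1.0016535163524236}
```

View pics/scene0.png

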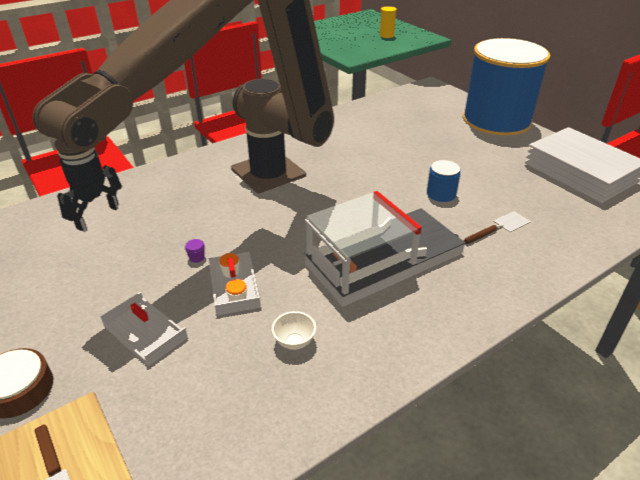

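View pics/side0.png

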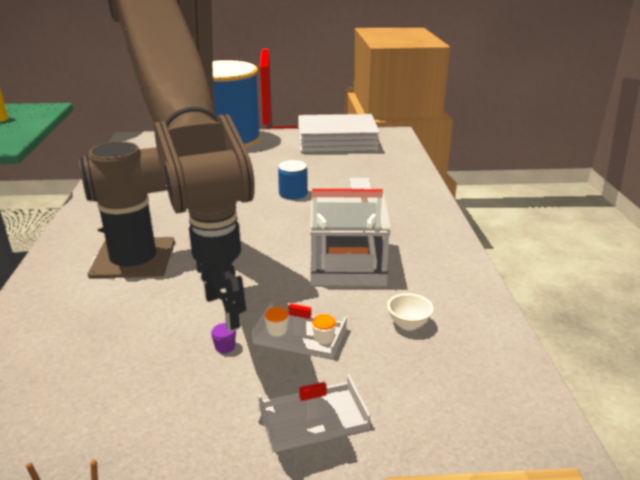

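The target is the cup-carrying tray (scene ~(235,283)). The bay sits beyond it, with its red beam at scene (375,193)–(420,233), so the mouth faces the robot's left (+y). The purple cup is at (195,250) and the bowl at (294,330). The tin is at (444,180) and the spatula at (495,230).

Run:
```python
from h import *
cs={}
for n in("scene","side"):
    c=cam(n); cs[n]=c; im=c['image']; h=cv2.cvtColor(im,cv2.COLOR_BGR2HSV)
    m=(((h[...,0]<5)|(h[...,0]>174))&(h[...,1]>190)&(h[...,2]>80)).astype(np.uint8)
    k,l,st,ce=cv2.connectedComponentsWithStats(m)
    for i in range(1,k):
        if 25<st[i,4]<1500 and st[i,1]>180:
            pts=np.argwhere(l==i)[:,::-1].astype(np.float32); box=cv2.boxPoints(cv2.minAreaRect(pts))
            print(n,st[i],ce[i].round(1),box.round(1).tolist())
            print('  z67',onz(c,ce[i],.067).round(4)[0],'z.151',onz(c,box,.151).round(4).tolist())
a=cs['scene']['image'][170:370,170:490]; b=cs['side']['image'][180:380,200:520]
cv2.imwrite('pics/s1.png',cv2.resize(a,None,fx=2.5,fy=2.5,interpolation=cv2.INTER_CUBIC))
cv2.imwrite('pics/s2.png',cv2.resize(b,None,fx=2.5,fy=2.5,interpolation=cv2.INTER_CUBIC))
```

```text
scene [375 192  46  42 189] [399.7 211.9] [[374.5, 192.5], [379.8999938964844, 186.89999389648438], [422.5, 228.39999389648438], [417.0, 234.0]]
  z67 [0.5024 0.1481 0.067 ] z.151 [[0.4783, 0.0685, 0.151], [0.4656, 0.0984, 0.151], [0.671, 0.0643, 0.151], [0.6798, 0.0378, 0.151]]
scene [228 258   7  19  86] [231.1 266.2] [[227.5, 258.0], [232.60000610351562, 257.5], [234.39999389648438, 275.8999938964844], [229.3000030517578, 276.3999938964844]]
  z67 [ 0.433  -0.3538  0.067 ] z.151 [[0.4922, -0.3838, 0.151], [0.4974, -0.3734, 0.151], [0.5556, -0.3993, 0.151], [0.5506, -0.4093, 0.151]]
scene [131 304  17  17 145] [139.  311.9] [[128.3000030517578, 308.3999938964844], [133.10000610351562, 302.29998779296875], [149.6999969482422, 315.6000061035156], [144.89999389648438, 321.70001220703125]]
  z67 [ 0.4517 -0.5987  0.067 ] z.151 [[0.5169, -0.6269, 0.151], [0.5055, -0.6124, 0.151], [0.5623, -0.5979, 0.151], [0.5727, -0.6122, 0.151]]
side [289 304  22  14 221] [299.2 310.6] [[287.5, 313.5], [289.5, 303.29998779296875], [310.70001220703125, 307.5], [308.70001220703125, 317.70001220703125]]
  z67 [ 0.4336 -0.3569  0.067 ] z.151 [[0.4092, -0.4811, 0.151], [0.4136, -0.4481, 0.151], [0.4537, -0.4644, 0.151], [0.4484, -0.4966, 0.151]]
side [300 383  26  17 320] [312.2 390.9] [[298.1000061035156, 387.5], [323.6000061035156, 381.8999938964844], [326.3999938964844, 394.20001220703125], [300.8999938964844, 399.8999938964844]]
  z67 [ 0.4494 -0.6012  0.067 ] z.151 [[0.4234, -0.681, 0.151], [0.4649, -0.6704, 0.151], [0.4674, -0.6986, 0.151], [0.4269, -0.7087, 0.151]]
```

View pics/s1.png

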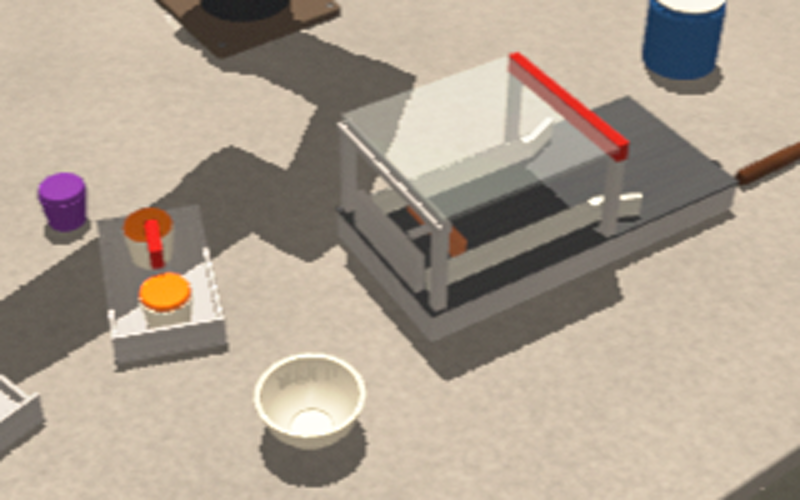

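View pics/s2.png

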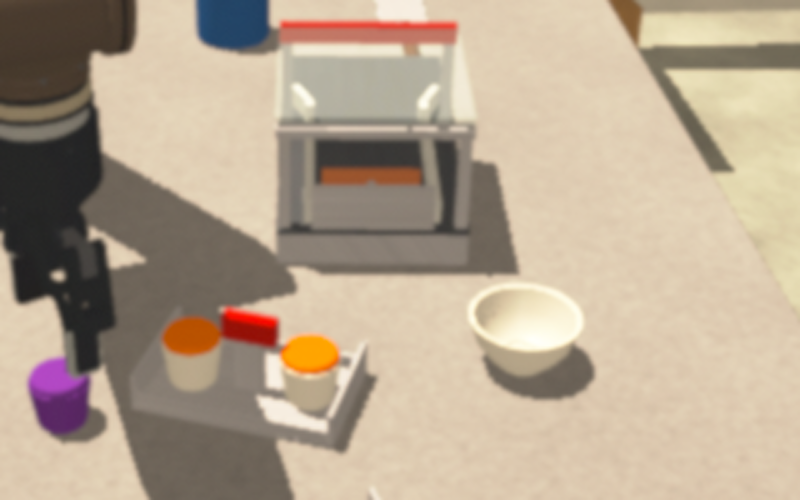

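The crop shows the tray's cups at either end of its fin, with its long axis about along world x. The plinth top corners are at scene (421,209), (464,246), (343,296) and (305,255). The bay mouth faces +y.

Run:
```python
from h import *
S=cam('scene');D=cam('side')
f=lambda L,o:[(a/2.5+o[0],b/2.5+o[1]) for a,b in L]
print('plinth',onz(S,f([(628,97),(735,190),(432,315),(338,212)],(170,170)),.04).round(4).tolist())
print('side rear',onz(D,f([(277,234),(468,234)],(200,180)),.04).round(4).tolist())
print('beam top scene',onz(S,f([(516,53),(628,145)],(170,170)),.162).round(4).tolist())
print('beam top side rear edge',onz(D,f([(281,23),(457,23)],(200,180)),.162).round(4).tolist())
print('tray base corners: scene',onz(S,f([(118,369),(227,351)],(170,170)),0).round(4).tolist())
print('side',onz(D,f([(133,408),(335,445)],(200,180)),0).round(4).tolist())
print('bar scene ends z67',onz(S,[(230,258.5),(232,275.5)],.067).round(4).tolist())
print('bar side top z80',onz(D,[(289.5,303.3),(310.7,307.5)],.08).round(4).tolist())
print('lids: ',onz(S,f([(148,222),(165,291)],(170,170)),.053).round(4).tolist(),onz(D,f([(192,335),(310,353)],(200,180)),.053).round(4).tolist())
```

```text
plinth [[0.5008, 0.2375, 0.04], [0.6953, 0.2124, 0.04], [0.6584, -0.1709, 0.04], [0.4771, -0.1601, 0.04]]
side rear [[0.4673, -0.1681, 0.04], [0.6533, -0.1787, 0.04]]
beam top scene [[0.4887, 0.0658, 0.162], [0.6777, 0.052, 0.162]]
beam top side rear edge [[0.483, 0.0592, 0.162], [0.6705, 0.0486, 0.162]]
tray base corners: scene [[0.5097, -0.4396, 0.0], [0.55, -0.3411, 0.0]]
side [[0.3329, -0.3777, 0.0], [0.5028, -0.436, 0.0]]
bar scene ends z67 [[0.4048, -0.3423, 0.067], [0.465, -0.368, 0.067]]
bar side top z80 [[0.4135, -0.3472, 0.08], [0.458, -0.3651, 0.08]]
lids:  [[0.3893, -0.3383, 0.053], [0.4912, -0.3725, 0.053]] [[0.3854, -0.3472, 0.053], [0.4855, -0.3787, 0.053]]
```

```bash
cat >> h.py <<'E'
def toolq(yaw,tilt=0):
    # tool x at yaw, z down; tilt about tool y (deg), negative = z leans to -tool x
    return R.from_euler('z',yaw,degrees=True)*R.from_euler('x',180,degrees=True)*R.from_euler('y',tilt,degrees=True)
def plan(p,q,n,p0=None,q0=None):
    s=ctrl.get_state()
    p0=s['eef_pos'] if p0 is None else np.array(p0); q0=R.from_quat(s['tcp_rot']) if q0 is None else q0
    p=np.array(p); rv=(q0.inv()*q).as_rotvec()
    for i in range(n):
        qi=q0*R.from_rotvec(rv*i/n)
        print(i,(qi.inv().apply((p-p0)/n)/.03).round(3).tolist(),np.rad2deg(rv/n/5).round(3).tolist())
def st():
    s=ctrl.get_state(); q=R.from_quat(s['tcp_rot']).as_matrix()
    print('t',round(s['time'],2),'p',s['eef_pos'].round(4),'xyaw',np.rad2deg(np.arctan2(q[1,0],q[0,0])).round(2),'z',q[:,2].round(3),'F',s['contact_force'].round(1),'q',s['qpos'].round(2),'op',round(s['opening'],3))
E
python3 -c "
from h import *
st();plan([.433,-.355,.2],toolq(-20),10)"
```

```text
t 0.35 p [ 0.305  -0.602   0.2058] xyaw 26.86 z [-0.     0.001 -1.   ] F [-0.6 -0.6  0.3] q [-1.25  0.29  1.58  0.    1.28 -0.15] op 0.999
0 [0.753, -0.542, 0.02] [-0.001, 0.0, 0.937]
1 [0.706, -0.601, 0.02] [-0.001, 0.0, 0.937]
2 [0.654, -0.657, 0.02] [-0.001, 0.0, 0.937]
3 [0.599, -0.708, 0.02] [-0.001, 0.0, 0.937]
4 [0.539, -0.755, 0.02] [-0.001, 0.0, 0.937]
5 [0.475, -0.796, 0.02] [-0.001, 0.0, 0.937]
6 [0.409, -0.832, 0.02] [-0.001, 0.0, 0.937]
7 [0.339, -0.863, 0.019] [-0.001, 0.0, 0.937]
8 [0.268, -0.888, 0.019] [-0.001, 0.0, 0.937]
9 [0.194, -0.907, 0.019] [-0.001, 0.0, 0.937]
```

Call:
{"api": "send_rows", "payload": {
  "translation": [
    [0.75,-0.54,0.02],
    [0.71,-0.6,0.02],
    [0.65,-0.66,0.02],
    [0.6,-0.71,0.02],
    [0.54,-0.755,0.02]
  ],
  "rotation": [
    [0,0,0.94],
    [0,0,0.94],
    [0,0,0.94],
    [0,0,0.94],
    [0,0,0.94]
  ],
  "grip": [60,60,60,60,60]
}}

```text
time: 0.98
eef_pos: [0.3694, -0.4778, 0.2032]
tcp_rot: [1.0, 0.028, 0.0, 0.0]
contact_force: [0.2, -0.6, -0.5]
opening: 0.702
```

Call:
{"api": "send_rows", "payload": {
  "translation": [
    [0.475,-0.8,0.02],
    [0.41,-0.83,0.02],
    [0.34,-0.86,0.02],
    [0.27,-0.89,0.02],
    [0.19,-0.91,0.02]
  ],
  "rotation": [
    [0,0,0.94],
    [0,0,0.94],
    [0,0,0.94],
    [0,0,0.94],
    [0,0,0.94]
  ],
  "grip": [60,60,60,60,60]
}}

```text
time: 1.6
eef_pos: [0.4337, -0.3543, 0.2003]
tcp_rot: [0.984, -0.176, 0.0, 0.0]
contact_force: [0.5, 0.2, -0.9]
opening: 0.702
```

Call:
{"api": "send_rows", "payload": {
  "translation": [
    [0,0,0],
    [0,0,0]
  ],
  "rotation": [
    [0,0,0],
    [0,0,0]
  ],
  "grip": [60,60]
}}

```text
time: 1.85
eef_pos: [0.4332, -0.3556, 0.2003]
tcp_rot: [0.985, -0.174, 0.0, 0.0]
contact_force: [-0.0, -0.4, -0.5]
opening: 0.698
```

```bash
cat > w.py <<'E'
from h import *
st(); c=cam('wrist'); im=c['image']; h=cv2.cvtColor(im,cv2.COLOR_BGR2HSV)
m=(((h[...,0]<5)|(h[...,0]>174))&(h[...,1]>180)&(h[...,2]>60)).astype(np.uint8)
k,l,s,ce=cv2.connectedComponentsWithStats(m)
for i in range(1,k):
    if s[i,4]>100:
        b=cv2.boxPoints(cv2.minAreaRect(np.argwhere(l==i)[:,::-1].astype(np.float32)))
        print(s[i],onz(c,b,.08).round(4).tolist(),'mean',onz(c,b,.08).mean(0).round(4))
import sys; cv2.imwrite(f'pics/{sys.argv[1]}.png',im)
E
python3 w.py w1
```

```text
t 1.85 p [ 0.4332 -0.3556  0.2003] xyaw -20.09 z [ 0.    -0.001 -1.   ] F [-0.  -0.4 -0.5] q [-0.87  0.04  1.87 -0.    1.23  1.05] op 0.698
[545  91  38  49 993] [[0.4737, -0.5754, 0.08], [0.4769, -0.5989, 0.08], [0.4292, -0.6122, 0.08], [0.4271, -0.5875, 0.08]] mean [ 0.4517 -0.5935  0.08  ]
[317 187  14  60 272] [[0.4607, -0.3621, 0.08], [0.4572, -0.3716, 0.08], [0.4118, -0.3553, 0.08], [0.4155, -0.3454, 0.08]] mean [ 0.4363 -0.3586  0.08  ]
```

View pics/w1.png

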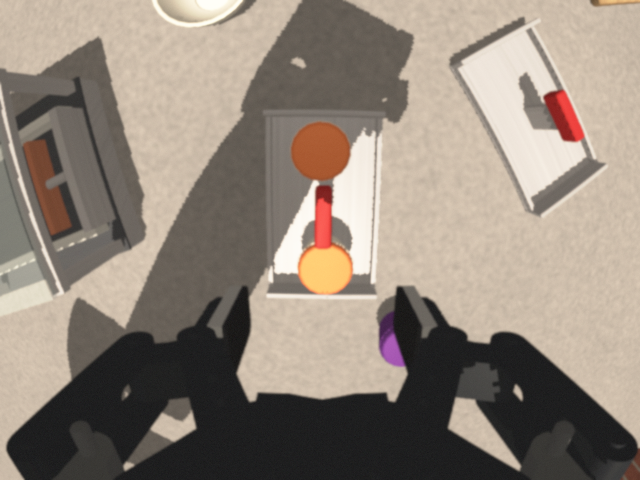

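The wrist view shows the fin bar at (323,217) between the lids at (320,150) and (325,268). The tray is aligned with the tool, and there is room for the fingers, so I descend.

Call:
{"api": "send_rows", "payload": {
  "translation": [
    [0.07,0.02,1],
    [0,0,1],
    [0,0,1],
    [0,0,1],
    [0,0,0.97]
  ],
  "rotation": [
    [0,0,0],
    [0,0,0],
    [0,0,0],
    [0,0,0],
    [0,0,0]
  ],
  "grip": [45,45,45,45,45]
}}

```text
time: 2.52
eef_pos: [0.4345, -0.3575, 0.0501]
tcp_rot: [0.985, -0.175, 0.0, 0.0]
contact_force: [-0.2, -0.6, -0.1]
opening: 0.529
```

Call:
{"api": "send_rows", "payload": {
  "translation": [
    [0,0,0],
    [0,0,0],
    [0,0,0],
    [0,0,0],
    [0,0,0]
  ],
  "rotation": [
    [0,0,0],
    [0,0,0],
    [0,0,0],
    [0,0,0],
    [0,0,0]
  ],
  "grip": [35,20,10,5,5],
  "squeeze": 70
}}

```text
time: 3.15
eef_pos: [0.4359, -0.3576, 0.0529]
tcp_rot: [0.985, -0.175, 0.001, 0.001]
contact_force: [-1.3, -0.1, 6.1]
opening: 0.112
```

Call:
{"api": "send_rows", "payload": {
  "translation": [
    [0,0,0],
    [0,0,0],
    [0,0,-0.2],
    [0,0,-0.4],
    [0,0,-0.4]
  ],
  "rotation": [
    [0,0,0],
    [0,0,0],
    [0,0,0],
    [0,0,0],
    [0,0,0]
  ],
  "grip": [5,5,5,5,5]
}}

```text
time: 3.78
eef_pos: [0.4346, -0.3557, 0.0807]
tcp_rot: [0.985, -0.175, -0.001, -0.001]
contact_force: [-0.1, 0.5, -5.7]
opening: 0.115
```

```bash
python3 w.py w2
```

```text
t 3.77 p [ 0.4346 -0.3557  0.0807] xyaw -20.13 z [-0.001  0.002 -1.   ] F [-0.1  0.5 -5.7] q [-0.87  0.18  1.95  0.    1.01  1.06] op 0.115
[ 307  235   30  116 2719] [[0.4571, -0.3567, 0.08], [0.4524, -0.3696, 0.08], [0.3921, -0.3485, 0.08], [0.3974, -0.3339, 0.08]] mean [ 0.4247 -0.3522  0.08  ]
```

View pics/w2.png

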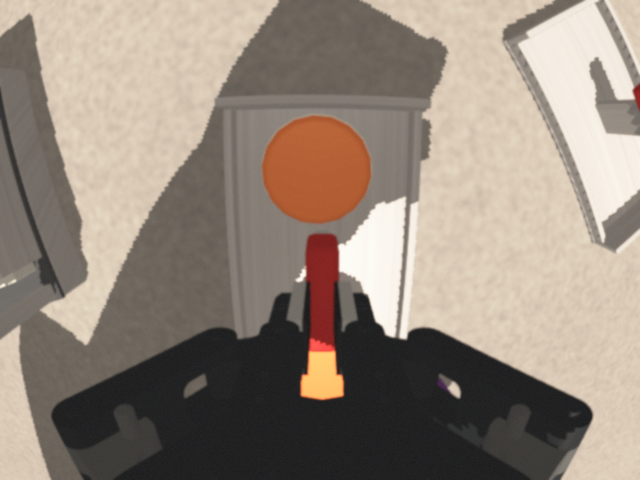

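Held and level. Next I lift, then carry along the robot's side of the bay, turning to the bay heading, and look at the mouth from there.

```bash
python3 -c "
from h import *
plan([.425,.10,.29],toolq(85.7),25,[.4346,-.3557,.29],toolq(-20.1))"
```

```text
0 [-0.221, -0.566, -0.0] [0.0, 0.0, -0.846]
1 [-0.178, -0.581, -0.0] [0.0, 0.0, -0.846]
2 [-0.135, -0.593, -0.0] [0.0, 0.0, -0.846]
3 [-0.091, -0.601, -0.0] [0.0, 0.0, -0.846]
4 [-0.046, -0.606, -0.0] [0.0, 0.0, -0.846]
5 [-0.002, -0.608, -0.0] [0.0, 0.0, -0.846]
6 [0.043, -0.606, -0.0] [0.0, 0.0, -0.846]
7 [0.088, -0.601, -0.0] [0.0, 0.0, -0.846]
8 [0.132, -0.593, -0.0] [0.0, 0.0, -0.846]
9 [0.175, -0.582, -0.0] [0.0, 0.0, -0.846]
10 [0.218, -0.567, -0.0] [0.0, 0.0, -0.846]
11 [0.259, -0.55, -0.0] [0.0, 0.0, -0.846]
12 [0.299, -0.529, -0.0] [0.0, 0.0, -0.846]
13 [0.337, -0.506, -0.0] [0.0, 0.0, -0.846]
14 [0.374, -0.479, -0.0] [0.0, 0.0, -0.846]
15 [0.408, -0.45, -0.0] [0.0, 0.0, -0.846]
16 [0.44, -0.419, -0.0] [0.0, 0.0, -0.846]
17 [0.47, -0.385, -0.0] [0.0, 0.0, -0.846]
18 [0.497, -0.35, -0.0] [0.0, 0.0, -0.846]
19 [0.521, -0.312, -0.0] [0.0, 0.0, -0.846]
20 [0.543, -0.273, -0.0] [0.0, 0.0, -0.846]
21 [0.562, -0.232, -0.0] [0.0, 0.0, -0.846]
22 [0.577, -0.19, -0.0] [0.0, 0.0, -0.846]
23 [0.59, -0.147, -0.0] [0.0, 0.0, -0.846]
24 [0.599, -0.103, -0.0] [0.0, 0.0, -0.846]
```

Call:
{"api": "send_rows", "payload": {
  "translation": [
    [0,0,-0.7],
    [0,0,-1],
    [0,0,-1],
    [0,0,-1],
    [0,0,-1]
  ],
  "rotation": [
    [0,0,0],
    [0,0,0],
    [0,0,0],
    [0,0,0],
    [0,0,0]
  ],
  "grip": [5,5,5,5,5]
}}

```text
time: 4.45
eef_pos: [0.4349, -0.3561, 0.223]
tcp_rot: [0.985, -0.175, -0.0, -0.0]
contact_force: [-0.3, -0.4, -6.0]
opening: 0.117
```

Call:
{"api": "send_rows", "payload": {
  "translation": [
    [0,0,-1],
    [0,0,-1],
    [0,0,-0.3]
  ],
  "rotation": [
    [0,0,0],
    [0,0,0],
    [0,0,0]
  ],
  "grip": [5,5,5]
}}

```text
time: 4.82
eef_pos: [0.4357, -0.3571, 0.2938]
tcp_rot: [0.985, -0.175, 0.002, 0.002]
contact_force: [-0.5, 0.0, -4.3]
opening: 0.111
```

Call:
{"api": "send_rows", "payload": {
  "translation": [
    [-0.22,-0.57,0],
    [-0.18,-0.58,0],
    [-0.135,-0.59,0],
    [-0.09,-0.6,0],
    [-0.045,-0.605,0]
  ],
  "rotation": [
    [0,0,-0.85],
    [0,0,-0.85],
    [0,0,-0.85],
    [0,0,-0.85],
    [0,0,-0.85]
  ],
  "grip": [5,5,5,5,5]
}}

```text
time: 5.45
eef_pos: [0.4326, -0.2642, 0.2894]
tcp_rot: [1.0, 0.011, -0.001, -0.001]
contact_force: [0.2, -0.3, -5.6]
opening: 0.115
```

Call:
{"api": "send_rows", "payload": {
  "translation": [
    [0,-0.61,0],
    [0.045,-0.605,0],
    [0.09,-0.6,0],
    [0.13,-0.59,0],
    [0.175,-0.58,0]
  ],
  "rotation": [
    [0,0,-0.85],
    [0,0,-0.85],
    [0,0,-0.85],
    [0,0,-0.85],
    [0,0,-0.85]
  ],
  "grip": [5,5,5,5,5]
}}

```text
time: 6.08
eef_pos: [0.4306, -0.1733, 0.2895]
tcp_rot: [0.981, 0.195, -0.001, -0.001]
contact_force: [-0.5, 0.0, -6.7]
opening: 0.113
```

Call:
{"api": "send_rows", "payload": {
  "translation": [
    [0.22,-0.57,0],
    [0.26,-0.55,0],
    [0.3,-0.53,0],
    [0.34,-0.51,0],
    [0.375,-0.48,0]
  ],
  "rotation": [
    [0,0,-0.85],
    [0,0,-0.85],
    [0,0,-0.85],
    [0,0,-0.85],
    [0,0,-0.85]
  ],
  "grip": [5,5,5,5,5]
}}

```text
time: 6.7
eef_pos: [0.4287, -0.0818, 0.2902]
tcp_rot: [0.928, 0.373, -0.0, -0.0]
contact_force: [-0.1, -0.1, -5.3]
opening: 0.114
```

Call:
{"api": "send_rows", "payload": {
  "translation": [
    [0.41,-0.45,0],
    [0.44,-0.42,0],
    [0.47,-0.385,0],
    [0.5,-0.35,0],
    [0.52,-0.31,0]
  ],
  "rotation": [
    [0,0,-0.85],
    [0,0,-0.85],
    [0,0,-0.85],
    [0,0,-0.85],
    [0,0,-0.85]
  ],
  "grip": [5,5,5,5,5]
}}

```text
time: 7.32
eef_pos: [0.4265, 0.0093, 0.2903]
tcp_rot: [0.843, 0.538, -0.0, -0.0]
contact_force: [0.2, -0.5, -5.7]
opening: 0.118
```

Call:
{"api": "send_rows", "payload": {
  "translation": [
    [0.54,-0.27,0],
    [0.56,-0.23,0],
    [0.58,-0.19,0],
    [0.59,-0.15,0],
    [0.6,-0.1,0]
  ],
  "rotation": [
    [0,0,-0.85],
    [0,0,-0.85],
    [0,0,-0.85],
    [0,0,-0.85],
    [0,0,-0.85]
  ],
  "grip": [5,5,5,5,5]
}}

```text
time: 7.95
eef_pos: [0.424, 0.1003, 0.2903]
tcp_rot: [0.729, 0.684, -0.0, -0.0]
contact_force: [0.5, 0.6, -5.6]
opening: 0.111
```

Call:
{"api": "send_rows", "payload": {
  "translation": [
    [0,0,0],
    [0,0,0],
    [0,0,0]
  ],
  "rotation": [
    [0,0,0],
    [0,0,0],
    [0,0,0]
  ],
  "grip": [5,5,5]
}}

```text
time: 8.32
eef_pos: [0.4245, 0.0989, 0.2909]
tcp_rot: [0.731, 0.682, -0.0, 0.0]
contact_force: [0.2, -0.3, -4.8]
opening: 0.11
```

```bash
python3 w.py w3
```

```text
t 8.32 p [0.4245 0.0989 0.2909] xyaw 86.05 z [-0. -0. -1.] F [ 0.2 -0.3 -4.8] q [-0.   -0.32  2.02 -0.    1.44  0.06] op 0.11
[ 307  235   31  116 2790] [[0.4063, 0.0644, 0.08], [0.438, 0.0622, 0.08], [0.4303, -0.0806, 0.08], [0.3944, -0.0781, 0.08]] mean [ 0.4172 -0.008   0.08  ]
[ 417  244  153   18 2191] [[0.5248, 0.0461, 0.08], [0.7318, 0.0305, 0.08], [0.7355, 0.0075, 0.08], [0.525, 0.0264, 0.08]] mean [0.6293 0.0276 0.08  ]
```

View pics/w3.png

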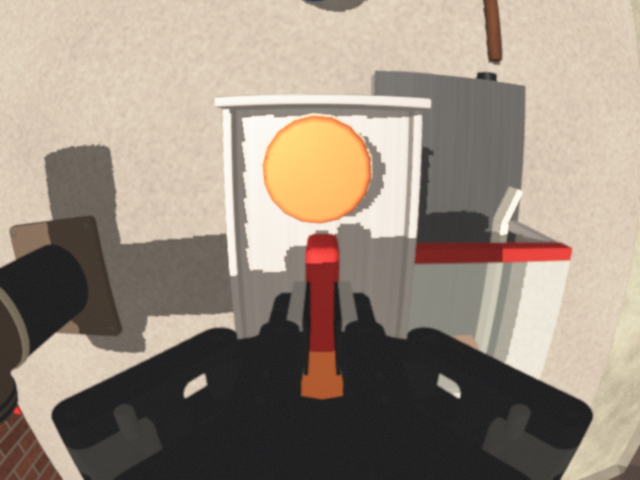

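The wrist view shows the sill end corners at (375,72) and (525,86), the far guide flare at (515,195), the beam's far end at (571,253), and the tray held straight.

Run:
```python
from h import *
c=cam('wrist')
print('sill',onz(c,[(375,72),(525,86),(524,140),(522,200)],.04).round(4).tolist())
h=cv2.cvtColor(c['image'],cv2.COLOR_BGR2HSV)
m=(((h[...,0]<5)|(h[...,0]>174))&(h[...,1]>180)&(h[...,2]>60)).astype(np.uint8)
m[:,:425]=0
cols=[430,460,490,520,550,566]
up=[(x,np.where(m[:,x])[0].min()-.5) for x in cols]; lo=[(x,np.where(m[:,x])[0].max()+.5) for x in cols]
v=h[...,2]
print([v[240:266,x].tolist() for x in (450,540)])
print('up .140',onz(c,up,.14).round(4)[:,:2].tolist()); print('up .162',onz(c,up,.162).round(4)[:,:2].tolist());print('lo .162',onz(c,lo,.162).round(4)[:,:2].tolist())
print('end', onz(c,[(570.5,247.5),(570,259)],.162).round(4).tolist())
cv2.imwrite('pics/c3.png',cv2.resize(c['image'][60:300,360:600],None,fx=2.5,fy=2.5,interpolation=cv2.INTER_CUBIC))
```

```text
sill [[0.4935, 0.2367, 0.04], [0.6838, 0.2251, 0.04], [0.6792, 0.157, 0.04], [0.6776, 0.081, 0.04]]
[[58, 64, 79, 98, 110, 110, 113, 113, 116, 118, 120, 123, 120, 120, 124, 121, 123, 122, 121, 121, 122, 119, 122, 125, 133, 137], [128, 120, 123, 128, 130, 129, 138, 159, 195, 221, 230, 233, 234, 234, 233, 234, 233, 232, 231, 228, 224, 225, 232, 235, 236, 236]]
up .140 [[0.5223, 0.0646], [0.5524, 0.0624], [0.5845, 0.0591], [0.6192, 0.0575], [0.6575, 0.0535], [0.6801, 0.0495]]
up .162 [[0.5158, 0.0717], [0.5439, 0.0696], [0.5738, 0.0665], [0.6061, 0.065], [0.6418, 0.0613], [0.6628, 0.0576]]
lo .162 [[0.5161, 0.057], [0.5446, 0.0537], [0.5749, 0.0521], [0.6077, 0.0491], [0.6438, 0.0468], [0.6648, 0.0449]]
end [[0.669, 0.056, 0.162], [0.6704, 0.0438, 0.162]]
```

View pics/c3.png

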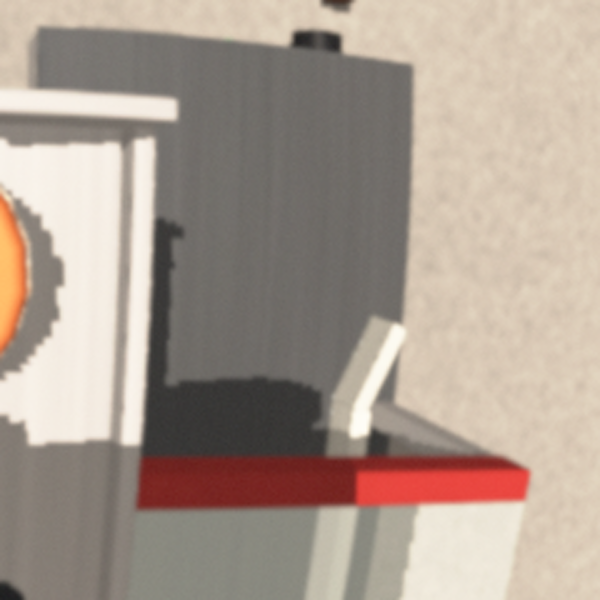

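Run:
```python
from h import *
c=cam('wrist'); s=c['state']; z=s['eef_pos'][2]
P=onz(c,[(216,99),(431,99),(323,99)],z-.018)
B=onz(c,[(322,235),(307.5,270),(338,270)],z+.027)
Q=R.from_quat(s['tcp_rot'])
print('tool coords endplate',Q.inv().apply(P-s['eef_pos']).round(4).tolist(),'bar',Q.inv().apply(B-s['eef_pos']).round(4).tolist())
st()
plan([.5835,.1603,.29],toolq(86),8)
```

```text
tool coords endplate [[0.0885, -0.0539, 0.018], [0.0887, 0.0552, 0.018], [0.0866, 0.0003, 0.018]] bar [[0.0292, -0.0002, -0.027], [0.0144, -0.0061, -0.027], [0.0144, 0.0063, -0.027]]
t 8.47 p [0.4246 0.0989 0.291 ] xyaw 86.05 z [ 0. -0. -1.] F [-0.3 -0.4 -5.3] q [-0.   -0.32  2.02 -0.    1.44  0.06] op 0.109
0 [0.301, 0.643, 0.004] [0.0, 0.0, 0.001]
1 [0.301, 0.643, 0.004] [0.0, 0.0, 0.001]
2 [0.301, 0.643, 0.004] [0.0, 0.0, 0.001]
3 [0.301, 0.643, 0.004] [0.0, 0.0, 0.001]
4 [0.301, 0.643, 0.004] [0.0, 0.0, 0.001]
5 [0.301, 0.643, 0.004] [0.0, 0.0, 0.001]
6 [0.301, 0.643, 0.004] [0.0, 0.0, 0.001]
7 [0.301, 0.643, 0.004] [0.0, 0.0, 0.001]
```

Call:
{"api": "send_rows", "payload": {
  "translation": [
    [0.15,0.32,0],
    [0.3,0.64,0],
    [0.3,0.64,0],
    [0.3,0.64,0],
    [0.3,0.64,0]
  ],
  "rotation": [
    [0,0,0],
    [0,0,0],
    [0,0,0],
    [0,0,0],
    [0,0,0]
  ],
  "grip": [5,5,5,5,5]
}}

```text
time: 9.1
eef_pos: [0.5149, 0.1344, 0.2907]
tcp_rot: [0.731, 0.683, 0.0, -0.0]
contact_force: [-0.3, -0.1, -5.9]
opening: 0.11
```

Call:
{"api": "send_rows", "payload": {
  "translation": [
    [0.3,0.64,0],
    [0.3,0.64,0],
    [0.3,0.64,0],
    [0.15,0.32,0],
    [0,0,0]
  ],
  "rotation": [
    [0,0,0],
    [0,0,0],
    [0,0,0],
    [0,0,0],
    [0,0,0]
  ],
  "grip": [5,5,5,5,5]
}}

```text
time: 9.72
eef_pos: [0.5831, 0.1609, 0.2903]
tcp_rot: [0.731, 0.683, -0.001, -0.0]
contact_force: [-0.8, 0.5, -5.5]
opening: 0.111
```

Call:
{"api": "send_rows", "payload": {
  "translation": [
    [0,0,0.5],
    [0,0,1],
    [0,0,1],
    [0,0,1],
    [0,0,0.9]
  ],
  "rotation": [
    [0,0,0],
    [0,0,0],
    [0,0,0],
    [0,0,0],
    [0,0,0]
  ],
  "grip": [5,5,5,5,5]
}}

```text
time: 10.35
eef_pos: [0.5812, 0.1604, 0.1568]
tcp_rot: [0.731, 0.683, -0.001, -0.001]
contact_force: [0.1, -0.6, -5.1]
opening: 0.112
```

Call:
{"api": "send_rows", "payload": {
  "translation": [
    [0,0,0.7],
    [0,0,0.5],
    [0,0,0],
    [0,0,0]
  ],
  "rotation": [
    [0,0,0],
    [0,0,0],
    [0,0,0],
    [0,0,0]
  ],
  "grip": [5,5,5,5]
}}

```text
time: 10.85
eef_pos: [0.5836, 0.1609, 0.1243]
tcp_rot: [0.731, 0.683, 0.001, 0.001]
contact_force: [-0.0, 0.7, -5.7]
opening: 0.113
```

Run:
```python
from h import *
st(); a=cam('scene'); b=cam('side')
A=cv2.resize(a['image'][150:310,310:510],(800,640))[:600]; cv2.imwrite('pics/s3.png',A)
```

```text
t 10.85 p [0.5836 0.1609 0.1243] xyaw 86.11 z [ 0.002  0.    -1.   ] F [-0.   0.7 -5.7] q [0.1  0.21 1.82 0.   1.1  0.17] op 0.113
```

View pics/s3.png

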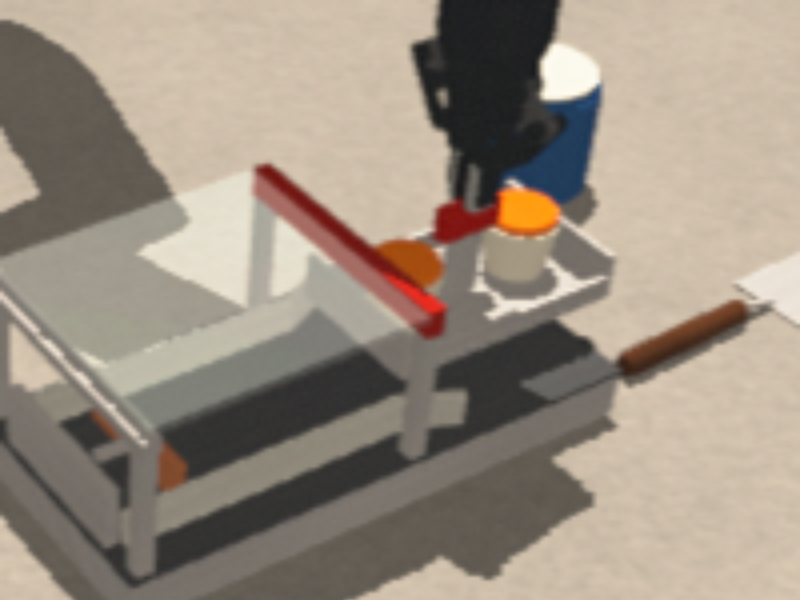

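The tray hangs about 30 mm over the sill, lined up between the flares. The spatula by the sill end is clear of it. I lower gently.

Call:
{"api": "send_rows", "payload": {
  "translation": [
    [0,0,0.4],
    [0,0,0.4],
    [0,0,0.1],
    [0,0,0.1],
    [0,0,0.05]
  ],
  "rotation": [
    [0,0,0],
    [0,0,0],
    [0,0,0],
    [0,0,0],
    [0,0,0]
  ],
  "grip": [5,5,5,5,5]
}}

```text
time: 11.58
eef_pos: [0.5821, 0.1608, 0.093]
tcp_rot: [0.731, 0.683, -0.001, -0.001]
contact_force: [-8.0, -0.9, 6.5]
opening: 0.11
```

Call:
{"api": "send_rows", "payload": {
  "translation": [
    [0,0,0.04],
    [0,0,0]
  ],
  "rotation": [
    [0,0,0],
    [0,0,0]
  ],
  "grip": [5,5]
}}

```text
time: 11.82
eef_pos: [0.5822, 0.1608, 0.0931]
tcp_rot: [0.731, 0.683, -0.001, -0.001]
contact_force: [-8.2, -0.8, 6.1]
opening: 0.113
```

Call:
{"api": "send_rows", "payload": {
  "translation": [
    [0,0,0],
    [0,0,0],
    [0,0,0],
    [0,0,-0.2],
    [0,0,-0.5]
  ],
  "rotation": [
    [0,0,0],
    [0,0,0],
    [0,0,0],
    [0,0,0],
    [0,0,0]
  ],
  "grip": [20,35,45,45,45]
}}

```text
time: 12.45
eef_pos: [0.5822, 0.1607, 0.1113]
tcp_rot: [0.731, 0.683, -0.001, -0.0]
contact_force: [-0.5, 0.5, -0.3]
opening: 0.526
```

Call:
{"api": "send_rows", "payload": {
  "translation": [
    [0,0,-1],
    [0,0,-1],
    [0,0,-1],
    [0,0,-0.5],
    [0,0,0]
  ],
  "rotation": [
    [0,0,0],
    [0,0,0],
    [0,0,0],
    [0,0,0],
    [0,0,0]
  ],
  "grip": [45,45,45,45,45]
}}

```text
time: 13.08
eef_pos: [0.5835, 0.1609, 0.2182]
tcp_rot: [0.731, 0.683, 0.001, 0.001]
contact_force: [0.2, -0.1, 0.2]
opening: 0.53
```

```bash
python3 w.py w4
python3 - <<'E'
from h import *
S=cam('scene'); print('tin',onz(S,(444.5,167),.1).round(3))
u=np.array([.0698,.9976,0]); mo=np.array([.5765,.0605,0])
p=mo+.25*u; p[2]=.17
plan(p,toolq(86,-45),10)
E
```

```text
t 13.07 p [0.5835 0.1609 0.2182] xyaw 86.11 z [ 0.003  0.    -1.   ] F [ 0.2 -0.1  0.2] q [0.1  0.12 1.74 0.   1.27 0.17] op 0.53
[312 195  17  65 395] [[0.5769, 0.1803, 0.08], [0.5902, 0.1794, 0.08], [0.5867, 0.1232, 0.08], [0.5727, 0.1241, 0.08]] mean [0.5816 0.1518 0.08  ]
[ 257  359  130   26 2420] [[0.5095, 0.0211, 0.08], [0.6376, 0.0136, 0.08], [0.6384, -0.0188, 0.08], [0.5048, -0.011, 0.08]] mean [0.5726 0.0012 0.08  ]
tin [[0.437 0.387 0.1  ]]
0 [0.499, 0.006, 0.151] [-0.001, -0.9, 0.003]
1 [0.509, 0.006, 0.111] [-0.001, -0.9, 0.003]
2 [0.516, 0.006, 0.071] [-0.001, -0.9, 0.003]
3 [0.52, 0.006, 0.03] [-0.001, -0.9, 0.003]
4 [0.521, 0.005, -0.011] [-0.001, -0.9, 0.003]
5 [0.519, 0.005, -0.052] [-0.001, -0.9, 0.003]
6 [0.513, 0.005, -0.092] [-0.001, -0.9, 0.003]
7 [0.504, 0.005, -0.132] [-0.001, -0.9, 0.003]
8 [0.492, 0.005, -0.171] [-0.001, -0.9, 0.003]
9 [0.477, 0.005, -0.209] [-0.001, -0.9, 0.003]
```

View pics/w4.png

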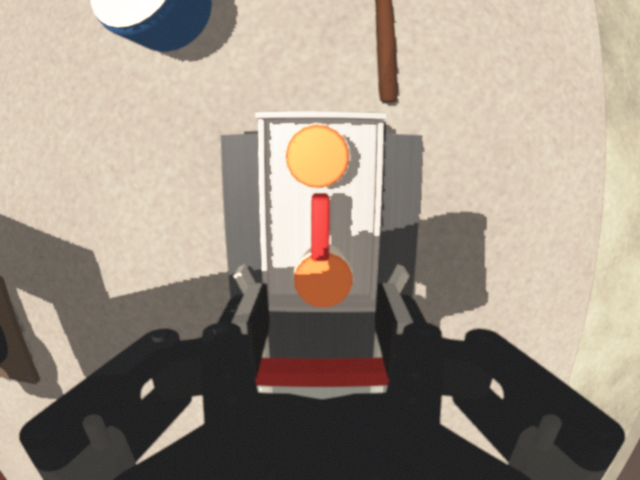

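The tray stands straight and centred on the sill with both cups upright. The lids are at (318,156) and (323,278), and the leading end is between the flares. Now I tilt behind the trailing end for the push.

Call:
{"api": "send_rows", "payload": {
  "translation": [
    [0.5,0,0.1],
    [0.51,0,0.1],
    [0.52,0,0.07],
    [0.52,0,0.03],
    [0.52,0,0]
  ],
  "rotation": [
    [0,-0.9,0],
    [0,-0.9,0],
    [0,-0.9,0],
    [0,-0.9,0],
    [0,-0.9,0]
  ],
  "grip": [50,50,50,50,50]
}}

```text
time: 13.8
eef_pos: [0.5869, 0.2357, 0.1931]
tcp_rot: [0.716, 0.67, -0.145, 0.134]
contact_force: [0.5, 0.0, -0.0]
opening: 0.59
```

Call:
{"api": "send_rows", "payload": {
  "translation": [
    [0.52,0,-0.05],
    [0.51,0,-0.09],
    [0.5,0,-0.13],
    [0.49,0,-0.17],
    [0.48,0,-0.21]
  ],
  "rotation": [
    [0,-0.9,0],
    [0,-0.9,0],
    [0,-0.9,0],
    [0,-0.9,0],
    [0,-0.9,0]
  ],
  "grip": [50,50,50,50,50]
}}

```text
time: 14.42
eef_pos: [0.5921, 0.31, 0.1702]
tcp_rot: [0.674, 0.631, -0.282, 0.262]
contact_force: [0.8, 0.7, -0.7]
opening: 0.585
```

Call:
{"api": "send_rows", "payload": {
  "translation": [
    [0,0,0],
    [0,0,0]
  ],
  "rotation": [
    [0,0,0],
    [0,0,0]
  ],
  "grip": [50,50]
}}

```text
time: 14.68
eef_pos: [0.5926, 0.3093, 0.1717]
tcp_rot: [0.675, 0.631, -0.28, 0.261]
contact_force: [0.1, 0.9, 1.1]
opening: 0.585
```

Run:
```python
from h import *
st()
u=np.array([.0698,.9976,0]); mo=np.array([.5765,.0605,0])
p=mo+.225*u; p[2]=.055
plan(p,toolq(86,-45),5)
```

```text
t 14.68 p [0.5926 0.3093 0.1717] xyaw 86.17 z [-0.049 -0.706 -0.707] F [0.1 0.9 1.1] q [ 0.56  0.62  1.33 -0.61  1.69  0.72] op 0.585
0 [0.436, 0.01, 0.664] [0.001, 0.001, 0.005]
1 [0.436, 0.009, 0.665] [0.001, 0.001, 0.005]
2 [0.436, 0.009, 0.665] [0.001, 0.001, 0.005]
3 [0.436, 0.009, 0.665] [0.001, 0.001, 0.005]
4 [0.436, 0.009, 0.665] [0.001, 0.001, 0.005]
```

Call:
{"api": "send_rows", "payload": {
  "translation": [
    [0.44,0.01,0.66],
    [0.44,0.01,0.66],
    [0.44,0.01,0.66],
    [0.44,0.01,0.66],
    [0.44,0.01,0.66]
  ],
  "rotation": [
    [0,0,0],
    [0,0,0],
    [0,0,0],
    [0,0,0],
    [0,0,0]
  ],
  "grip": [50,50,50,50,50]
}}

```text
time: 15.3
eef_pos: [0.5925, 0.2859, 0.0539]
tcp_rot: [0.675, 0.631, -0.28, 0.261]
contact_force: [0.1, 0.4, -0.2]
opening: 0.586
```

Call:
{"api": "send_rows", "payload": {
  "translation": [
    [0,0,0],
    [-0.1,0,0.1],
    [-0.1,0,0.1],
    [-0.1,0,0.1],
    [-0.1,0,0.1]
  ],
  "rotation": [
    [0,0,0],
    [0,0,0],
    [0,0,0],
    [0,0,0],
    [0,0,0]
  ],
  "grip": [50,50,50,50,50]
}}

```text
time: 15.92
eef_pos: [0.5918, 0.2695, 0.0565]
tcp_rot: [0.675, 0.631, -0.279, 0.261]
contact_force: [0.3, -0.9, -0.1]
opening: 0.586
```

Call:
{"api": "send_rows", "payload": {
  "translation": [
    [-0.1,0,0.1],
    [-0.1,0,0.1],
    [-0.1,0,0.1],
    [-0.1,0,0.1],
    [-0.1,0,0.1]
  ],
  "rotation": [
    [0,0,0],
    [0,0,0],
    [0,0,0],
    [0,0,0],
    [0,0,0]
  ],
  "grip": [50,50,50,50,50]
}}

```text
time: 16.55
eef_pos: [0.5901, 0.2482, 0.0559]
tcp_rot: [0.675, 0.631, -0.28, 0.261]
contact_force: [-1.7, 0.3, -0.5]
opening: 0.585
```

```bash
cat > bx.py <<'E'
from h import *
st(); s=ctrl.get_state(); u=np.array([.0698,.9976]); d=s['eef_pos'][:2]-np.array([.5765,.0605])
print('bay x of TCP',(-d@u).round(4),'lat',(d@np.array([.9976,-.0698])).round(4))
E
python3 bx.py; python3 w.py w5
```

```text
t 16.55 p [0.5901 0.2482 0.0559] xyaw 86.11 z [-0.048 -0.705 -0.707] F [-1.7  0.3 -0.5] q [ 0.5   0.68  1.49 -0.64  1.49  0.79] op 0.585
bay x of TCP -0.1882 lat 0.0005
t 16.55 p [0.5901 0.2482 0.0559] xyaw 86.11 z [-0.048 -0.705 -0.707] F [-1.7  0.3 -0.5] q [ 0.5   0.68  1.49 -0.64  1.49  0.79] op 0.585
[309 379  21  19 366] [[0.5646, 0.0571, 0.08], [0.5836, 0.056, 0.08], [0.5732, -0.1543, 0.08], [0.5434, -0.1529, 0.08]] mean [ 0.5662 -0.0485  0.08  ]
```

View pics/w5.png

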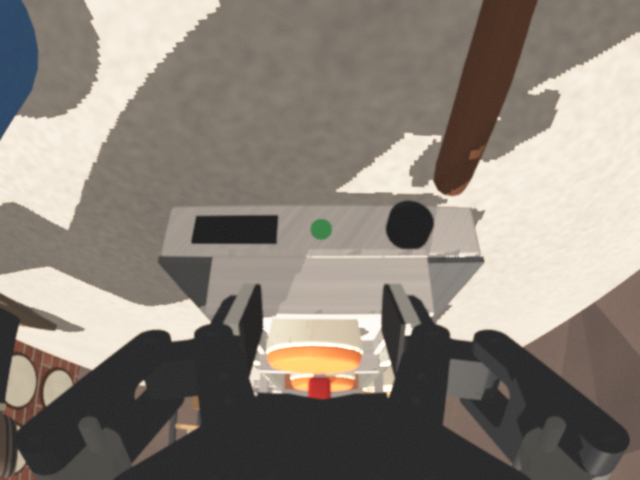

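The fingers are centred on the trailing end at about contact. The spatula handle (455,180) and the knob are clear. I start the push.

Call:
{"api": "send_rows", "payload": {
  "translation": [
    [-0.1,0,0.1],
    [-0.12,0,0.12],
    [-0.14,0,0.14],
    [-0.14,0,0.14],
    [-0.14,0,0.14]
  ],
  "rotation": [
    [0,0,0],
    [0,0,0],
    [0,0,0],
    [0,0,0],
    [0,0,0]
  ],
  "grip": [50,50,50,50,50]
}}

```text
time: 17.23
eef_pos: [0.5884, 0.222, 0.056]
tcp_rot: [0.675, 0.631, -0.279, 0.261]
contact_force: [-0.7, 3.1, 1.2]
opening: 0.588
```

Call:
{"api": "send_rows", "payload": {
  "translation": [
    [-0.14,0,0.14],
    [-0.14,0,0.14],
    [-0.14,0,0.14],
    [-0.14,0,0.14],
    [-0.14,0,0.14]
  ],
  "rotation": [
    [0,0,0],
    [0,0,0],
    [0,0,0],
    [0,0,0],
    [0,0,0]
  ],
  "grip": [50,50,50,50,50]
}}

```text
time: 17.85
eef_pos: [0.5864, 0.1914, 0.056]
tcp_rot: [0.675, 0.631, -0.279, 0.261]
contact_force: [0.1, 4.0, 0.4]
opening: 0.584
```

```bash
python3 bx.py
python3 - <<'E'
from h import *
a=cam('scene'); cv2.imwrite('pics/s4.png',cv2.resize(a['image'][150:310,310:510],(750,600)))
E
```

```text
t 17.85 p [0.5864 0.1914 0.056 ] xyaw 86.1 z [-0.048 -0.705 -0.707] F [0.1 4.  0.4] q [ 0.43  0.61  1.59 -0.68  1.43  0.77] op 0.584
bay x of TCP -0.1313 lat 0.0007
```

View pics/s4.png

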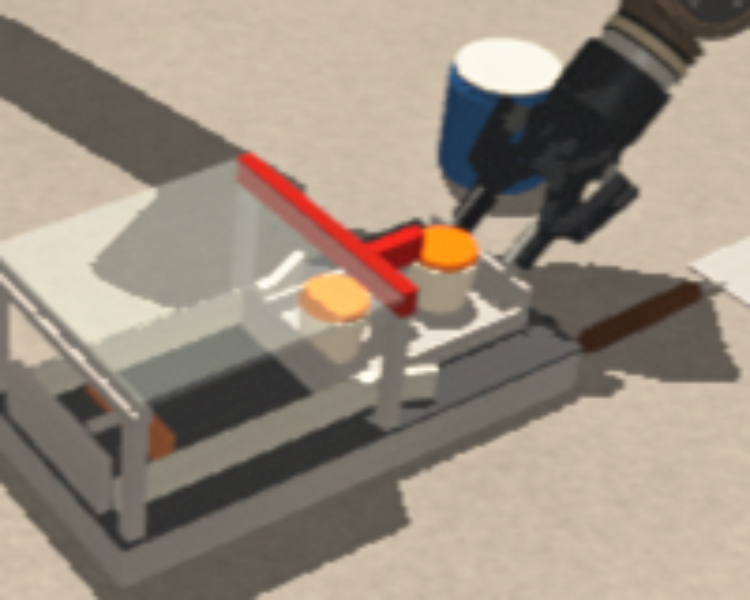

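The tray's leading end is in the guides, the push force is about 4 N, and the cups are upright. I continue.

Call:
{"api": "send_rows", "payload": {
  "translation": [
    [-0.14,0,0.14],
    [-0.14,0,0.14],
    [-0.14,0,0.14],
    [-0.14,0,0.14],
    [-0.14,0,0.14]
  ],
  "rotation": [
    [0,0,0],
    [0,0,0],
    [0,0,0],
    [0,0,0],
    [0,0,0]
  ],
  "grip": [50,50,50,50,50]
}}

```text
time: 18.52
eef_pos: [0.5843, 0.1618, 0.056]
tcp_rot: [0.675, 0.631, -0.28, 0.261]
contact_force: [1.2, 5.2, 1.2]
opening: 0.582
```

Call:
{"api": "send_rows", "payload": {
  "translation": [
    [-0.14,0,0.14],
    [-0.14,0,0.14],
    [-0.14,0,0.14],
    [-0.14,0,0.14],
    [-0.14,0,0.14]
  ],
  "rotation": [
    [0,0,0],
    [0,0,0],
    [0,0,0],
    [0,0,0],
    [0,0,0]
  ],
  "grip": [50,50,50,50,50]
}}

```text
time: 19.15
eef_pos: [0.5822, 0.1321, 0.056]
tcp_rot: [0.675, 0.631, -0.28, 0.261]
contact_force: [0.0, 4.4, 1.6]
opening: 0.582
```

```bash
python3 bx.py
```

```text
t 19.15 p [0.5822 0.1321 0.056 ] xyaw 86.1 z [-0.048 -0.705 -0.707] F [0.  4.4 1.6] q [ 0.35  0.55  1.68 -0.72  1.36  0.74] op 0.582
bay x of TCP -0.0718 lat 0.0007
```

Call:
{"api": "send_rows", "payload": {
  "translation": [
    [-0.14,0,0.14],
    [-0.14,0,0.14],
    [-0.14,0,0.14],
    [-0.12,0,0.12],
    [-0.1,0,0.1]
  ],
  "rotation": [
    [0,0,0],
    [0,0,0],
    [0,0,0],
    [0,0,0],
    [0,0,0]
  ],
  "grip": [50,50,50,50,50]
}}

```text
time: 19.77
eef_pos: [0.5804, 0.1051, 0.056]
tcp_rot: [0.675, 0.631, -0.28, 0.261]
contact_force: [0.5, 5.2, 2.3]
opening: 0.587
```

Call:
{"api": "send_rows", "payload": {
  "translation": [
    [-0.06,0,0.06],
    [-0.06,0,0.06],
    [-0.06,0,0.06],
    [-0.06,0,0.06],
    [-0.06,0,0.06]
  ],
  "rotation": [
    [0,0,0],
    [0,0,0],
    [0,0,0],
    [0,0,0],
    [0,0,0]
  ],
  "grip": [50,50,50,50,50]
}}

```text
time: 20.4
eef_pos: [0.5796, 0.0926, 0.056]
tcp_rot: [0.675, 0.631, -0.28, 0.261]
contact_force: [2.0, 5.1, 2.5]
opening: 0.582
```

Call:
{"api": "send_rows", "payload": {
  "translation": [
    [-0.05,0,0.05],
    [-0.05,0,0.05],
    [-0.05,0,0.05],
    [-0.05,0,0.05],
    [-0.05,0,0.05]
  ],
  "rotation": [
    [0,0,0],
    [0,0,0],
    [0,0,0],
    [0,0,0],
    [0,0,0]
  ],
  "grip": [50,50,50,50,50]
}}

```text
time: 21.02
eef_pos: [0.5788, 0.0821, 0.056]
tcp_rot: [0.675, 0.631, -0.28, 0.261]
contact_force: [1.1, 6.2, 2.0]
opening: 0.588
```

```bash
python3 bx.py
python3 - <<'E'
from h import *
a=cam('scene'); cv2.imwrite('pics/s5.png',cv2.resize(a['image'][160:300,300:475],(750,600),interpolation=cv2.INTER_CUBIC))
E
```

```text
t 21.02 p [0.5788 0.0821 0.056 ] xyaw 86.11 z [-0.048 -0.705 -0.707] F [1.1 6.2 2. ] q [ 0.28  0.51  1.75 -0.76  1.31  0.72] op 0.588
bay x of TCP -0.0217 lat 0.0008
```

Twelve pictures have been viewed, so the rest goes by force and position. The plate adds about 6 N, then the hard stop follows.

Call:
{"api": "send_rows", "payload": {
  "translation": [
    [-0.05,0,0.05],
    [-0.05,0,0.05],
    [-0.04,0,0.04]
  ],
  "rotation": [
    [0,0,0],
    [0,0,0],
    [0,0,0]
  ],
  "grip": [50,50,50]
}}

```text
time: 21.45
eef_pos: [0.5784, 0.0761, 0.056]
tcp_rot: [0.675, 0.631, -0.28, 0.261]
contact_force: [0.1, 5.7, 1.9]
opening: 0.584
```

Call:
{"api": "send_rows", "payload": {
  "translation": [
    [-0.03,0,0.03],
    [-0.03,0,0.03],
    [-0.03,0,0.03]
  ],
  "rotation": [
    [0,0,0],
    [0,0,0],
    [0,0,0]
  ],
  "grip": [50,50,50]
}}

```text
time: 21.82
eef_pos: [0.5782, 0.0724, 0.056]
tcp_rot: [0.675, 0.631, -0.28, 0.261]
contact_force: [-0.9, 5.2, 2.0]
opening: 0.583
```

```bash
python3 bx.py
```

```text
t 21.82 p [0.5782 0.0724 0.056 ] xyaw 86.12 z [-0.048 -0.705 -0.707] F [-0.9  5.2  2. ] q [ 0.27  0.5   1.76 -0.77  1.3   0.71] op 0.583
bay x of TCP -0.012 lat 0.0008
```

Call:
{"api": "send_rows", "payload": {
  "translation": [
    [-0.04,0,0.04],
    [-0.04,0,0.04]
  ],
  "rotation": [
    [0,0,0],
    [0,0,0]
  ],
  "grip": [50,50]
}}

```text
time: 22.08
eef_pos: [0.578, 0.069, 0.056]
tcp_rot: [0.675, 0.631, -0.28, 0.261]
contact_force: [0.0, 5.8, 2.1]
opening: 0.582
```

Call:
{"api": "send_rows", "payload": {
  "translation": [
    [-0.04,0,0.04],
    [-0.04,0,0.04]
  ],
  "rotation": [
    [0,0,0],
    [0,0,0]
  ],
  "grip": [50,50]
}}

```text
time: 22.32
eef_pos: [0.5777, 0.0656, 0.056]
tcp_rot: [0.675, 0.631, -0.28, 0.261]
contact_force: [0.6, 5.4, 2.6]
opening: 0.589
```

```bash
python3 bx.py
python3 - <<'E'
from h import *
# dump: copper in scene and red beam, orange lids
for n in('scene','side','wrist'):
    c=cam(n); h=cv2.cvtColor(c['image'],cv2.COLOR_BGR2HSV)
    m=((h[...,0]>8)&(h[...,0]<18)&(h[...,1]>200)&(h[...,2]>100)).astype(np.uint8)
    k,l,s,ce=cv2.connectedComponentsWithStats(m)
    for i in range(1,k):
        if s[i,4]>25 and n!='wrist' and s[i,0]>250: print(n,s[i],ce[i].round(1),onz(c,ce[i],.093).round(4)[0])
    if n=='wrist':
        print(h[230:420:3,320,2].tolist())
E
```

```text
t 22.32 p [0.5777 0.0656 0.056 ] xyaw 86.11 z [-0.048 -0.705 -0.707] F [0.6 5.4 2.6] q [ 0.26  0.49  1.77 -0.77  1.29  0.71] op 0.589
bay x of TCP -0.0052 lat 0.0008
[188, 191, 224, 191, 191, 190, 187, 187, 187, 185, 188, 191, 193, 192, 190, 191, 188, 187, 190, 174, 190, 192, 188, 214, 254, 239, 222, 222, 220, 222, 222, 222, 222, 227, 254, 254, 251, 254, 254, 255, 255, 255, 255, 252, 204, 206, 177, 161, 159, 167, 166, 167, 166, 168, 170, 168, 136, 45, 47, 46, 43, 46, 47, 47]
```

Run:
```python
from h import *
for n,(x0,x1,y0,y1) in {'scene':(300,470,170,300),'side':(295,400,180,290)}.items():
    c=cam(n); h=cv2.cvtColor(c['image'],cv2.COLOR_BGR2HSV).astype(int)
    for lab,lo,hi,z in(('red',-4,5,.107),('org',7,18,.093)):
        H=np.where(h[...,0]>150,h[...,0]-180,h[...,0])
        m=((H>=lo)&(H<=hi)&(h[...,1]>85)&(h[...,2]>60)).astype(np.uint8)
        M=np.zeros_like(m); M[y0:y1,x0:x1]=m[y0:y1,x0:x1]
        k,l,s,ce=cv2.connectedComponentsWithStats(M)
        for i in range(1,k):
            if s[i,4]>20:
                p=onz(c,ce[i],z)[0]; d=p[:2]-np.array([.5765,.0605]); u=np.array([.0698,.9976])
                print(n,lab,s[i].tolist(),c['image'][l==i].mean(0).round(),'bay',(-d@u).round(4),(d@[.9976,-.0698]).round(4))
```

```text
scene red [374, 191, 48, 44, 544] [ 66.  74. 182.] bay -0.0394 -0.0358
scene red [368, 225, 17, 15, 161] [ 98. 106. 179.] bay 0.062 0.0014
scene org [384, 224, 17, 14, 157] [103. 152. 215.] bay 0.013 0.0049
scene org [350, 239, 20, 13, 213] [ 99. 145. 204.] bay 0.118 0.0097
scene org [332, 253, 8, 7, 21] [ 54.  72. 109.] bay 0.1937 0.0143
scene org [349, 261, 8, 12, 59] [ 52.  77. 126.] bay 0.1814 0.0706
side red [312, 187, 71, 10, 384] [ 69.  83. 191.] bay -0.1088 0.004
side red [346, 210, 4, 15, 45] [ 95. 108. 188.] bay 0.0614 -0.001
side org [336, 209, 14, 17, 102] [100. 149. 214.] bay 0.0215 -0.0137
side org [349, 210, 6, 12, 49] [102. 148. 212.] bay 0.0188 0.0123
side org [340, 235, 19, 5, 77] [ 74. 111. 168.] bay 0.1443 0.0017
side org [328, 247, 41, 7, 279] [ 55.  84. 139.] bay 0.2111 -0.0027
```

Run:
```python
from h import *
c=cam('wrist'); u=np.array([.0698,.9976]); 
def bx(p): return (-(p[:,:2]-np.array([.5765,.0605]))@u)
rows=np.arange(220,400,6); px=[(320,r) for r in rows]
h=cv2.cvtColor(c['image'],cv2.COLOR_BGR2HSV)
for r,a,b,v in zip(rows,bx(onz(c,px,.04)),bx(onz(c,px,.075)),[c['image'][r,320].tolist() for r in rows]): print(r,a.round(3),b.round(3),v,h[r,300].tolist())
T=np.array(c['hand_eye']);print('axis fingertip proj check')
# project TCP and points 10,20 mm back at +-25 lateral into image
K=c['mtx'];Ti=np.linalg.inv(T)
for z in(0,-.01,-.02):
    for y in(-.025,.025):
        q=(Ti@[0,y,z,1])[:3]; r=np.hypot(q[0],q[1]); th=np.arctan2(r,q[2]); print(z,y,(K[0,2]+K[0,0]*th*q[0]/r).round(),(K[1,2]+K[1,1]*th*q[1]/r).round())
```

```text
220 -0.032 -0.088 [125, 132, 136] [15, 7, 69]
226 -0.027 -0.085 [128, 132, 139] [15, 14, 71]
232 -0.021 -0.081 [167, 180, 191] [14, 30, 169]
238 -0.015 -0.078 [182, 196, 208] [15, 29, 161]
244 -0.009 -0.074 [166, 177, 190] [13, 29, 165]
250 -0.003 -0.07 [165, 174, 187] [13, 29, 168]
256 0.004 -0.066 [166, 177, 188] [14, 30, 181]
262 0.011 -0.062 [165, 176, 188] [16, 31, 188]
268 0.019 -0.057 [171, 181, 193] [14, 29, 193]
274 0.028 -0.052 [168, 179, 191] [14, 31, 190]
280 0.037 -0.046 [166, 177, 189] [14, 31, 188]
286 0.047 -0.041 [161, 170, 183] [11, 30, 190]
292 0.057 -0.034 [170, 182, 193] [15, 30, 190]
298 0.069 -0.027 [167, 176, 188] [15, 29, 177]
304 0.081 -0.02 [233, 244, 250] [21, 16, 250]
310 0.095 -0.011 [180, 205, 221] [21, 42, 230]
316 0.111 -0.002 [180, 205, 221] [21, 42, 230]
322 0.128 0.008 [180, 206, 222] [21, 43, 230]
328 0.147 0.019 [181, 208, 223] [21, 43, 231]
334 0.168 0.032 [249, 254, 255] [30, 2, 255]
340 0.192 0.047 [91, 163, 253] [14, 159, 254]
346 0.22 0.063 [102, 181, 255] [18, 145, 255]
352 0.252 0.083 [121, 218, 255] [22, 132, 255]
358 0.289 0.105 [110, 199, 255] [12, 173, 251]
364 0.333 0.132 [59, 108, 205] [10, 183, 204]
370 0.387 0.164 [142, 151, 165] [18, 51, 217]
376 0.453 0.203 [44, 48, 165] [10, 181, 213]
382 0.535 0.253 [43, 47, 165] [10, 180, 211]
388 0.643 0.317 [44, 48, 167] [11, 44, 157]
394 0.788 0.405 [47, 50, 169] [11, 121, 84]
axis fingertip proj check
0 -0.025 272.0 277.0
0 0.025 373.0 277.0
-0.01 -0.025 269.0 285.0
-0.01 0.025 376.0 285.0
-0.02 -0.025 266.0 293.0
-0.02 0.025 379.0 293.0
```

The wrist camera puts the trailing end at bay x ≈ -0.024, from both the rim and the foot of the end plate. So the plate isn't reached yet, and the open fingertips sit further back than the TCP. I back off, close the fingers and tilt 10° more, which gives room under the beam for the last stretch.

Call:
{"api": "send_rows", "payload": {
  "translation": [
    [0.3,0,-0.3],
    [0.3,0,-0.3],
    [0,0,0],
    [0,0,0],
    [0,0,0]
  ],
  "rotation": [
    [0,0,0],
    [0,0,0],
    [0,-1,0],
    [0,-1,0],
    [0,0,0]
  ],
  "grip": [50,50,20,0,0]
}}

```text
time: 23.25
eef_pos: [0.5783, 0.0918, 0.0538]
tcp_rot: [0.647, 0.606, -0.339, 0.314]
contact_force: [0.6, -0.2, 0.1]
opening: -0.001
```

Call:
{"api": "send_rows", "payload": {
  "translation": [
    [0,0,0],
    [0,0,0],
    [-0.1,0,0.14],
    [-0.1,0,0.14]
  ],
  "rotation": [
    [0,0,0],
    [0,0,0],
    [0,0,0],
    [0,0,0]
  ],
  "grip": [0,0,0,0]
}}

```text
time: 23.75
eef_pos: [0.5788, 0.0802, 0.0564]
tcp_rot: [0.648, 0.605, -0.337, 0.315]
contact_force: [0.3, -0.2, 0.2]
opening: 0.0
```

```bash
cat >> bx.py <<'E'
c=cam('wrist'); g=cv2.cvtColor(c['image'],cv2.COLOR_BGR2GRAY).astype(int)
print('gray col 290 / 350:')
for x in(290,350):
    px=[(x,r) for r in range(150,420)]
    A=-(onz(c,px,.04)[:,:2]-[.5765,.0605])@u; B=-(onz(c,px,.075)[:,:2]-[.5765,.0605])@u
    e=[(r,int(g[r+3,x]-g[r-3,x]),A[r-150].round(4),B[r-150].round(4)) for r in range(153,400) if abs(g[r+2,x]-g[r-2,x])>25]
    print([t for t in e if -.1<t[2]<.03 or -.1<t[3]<.03])
E
python3 bx.py
```

```text
t 23.75 p [0.5788 0.0802 0.0564] xyaw 86.04 z [-0.056 -0.817 -0.574] F [ 0.3 -0.2  0.2] q [ 0.32  0.59  1.71 -0.87  1.42  0.8 ] op 0.0
bay x of TCP -0.0198 lat 0.0009
gray col 290 / 350:
[(209, 47, np.float64(-0.0643), np.float64(-0.1437)), (210, 62, np.float64(-0.0633), np.float64(-0.1433)), (211, 67, np.float64(-0.0624), np.float64(-0.1429)), (212, 62, np.float64(-0.0614), np.float64(-0.1425)), (213, 55, np.float64(-0.0604), np.float64(-0.1421)), (243, 31, np.float64(-0.0228), np.float64(-0.1272)), (244, 33, np.float64(-0.0213), np.float64(-0.1266)), (248, 65, np.float64(-0.0147), np.float64(-0.124)), (249, 45, np.float64(-0.013), np.float64(-0.1233)), (250, 19, np.float64(-0.0113), np.float64(-0.1226)), (252, 0, np.float64(-0.0078), np.float64(-0.1212)), (253, -30, np.float64(-0.0059), np.float64(-0.1205)), (292, -56, np.float64(0.1038), np.float64(-0.0768)), (293, -90, np.float64(0.1082), np.float64(-0.075)), (294, -120, np.float64(0.1127), np.float64(-0.0732)), (295, -134, np.float64(0.1173), np.float64(-0.0714)), (296, -127, np.float64(0.1221), np.float64(-0.0695)), (297, -112,
[... 352 characters left out ...]
.1272)), (244, 43, np.float64(-0.0212), np.float64(-0.1265)), (248, 67, np.float64(-0.0147), np.float64(-0.1239)), (249, 49, np.float64(-0.013), np.float64(-0.1233)), (250, 26, np.float64(-0.0113), np.float64(-0.1226)), (252, 4, np.float64(-0.0077), np.float64(-0.1212)), (253, -29, np.float64(-0.0059), np.float64(-0.1204)), (290, -70, np.float64(0.0955), np.float64(-0.0801)), (291, -107, np.float64(0.0996), np.float64(-0.0785)), (292, -132, np.float64(0.1039), np.float64(-0.0768)), (293, -138, np.float64(0.1083), np.float64(-0.075)), (294, -133, np.float64(0.1128), np.float64(-0.0732)), (295, -110, np.float64(0.1174), np.float64(-0.0714)), (296, -70, np.float64(0.1222), np.float64(-0.0695))]
```

Call:
{"api": "send_rows", "payload": {
  "translation": [
    [-0.05,0,0.07],
    [-0.05,0,0.07],
    [-0.05,0,0.07]
  ],
  "rotation": [
    [0,0,0],
    [0,0,0],
    [0,0,0]
  ],
  "grip": [0,0,0]
}}

```text
time: 24.18
eef_pos: [0.5782, 0.0728, 0.056]
tcp_rot: [0.648, 0.606, -0.337, 0.315]
contact_force: [0.1, -0.2, 0.8]
opening: 0.002
```

Call:
{"api": "send_rows", "payload": {
  "translation": [
    [-0.05,0,0.07],
    [-0.05,0,0.07]
  ],
  "rotation": [
    [0,0,0],
    [0,0,0]
  ],
  "grip": [0,0]
}}

```text
time: 24.42
eef_pos: [0.578, 0.0683, 0.0559]
tcp_rot: [0.648, 0.606, -0.337, 0.315]
contact_force: [0.2, 4.1, 0.2]
opening: 0.001
```

Call:
{"api": "send_rows", "payload": {
  "translation": [
    [-0.04,0,0.055],
    [-0.04,0,0.055]
  ],
  "rotation": [
    [0,0,0],
    [0,0,0]
  ],
  "grip": [0,0]
}}

```text
time: 24.68
eef_pos: [0.5778, 0.0644, 0.056]
tcp_rot: [0.648, 0.606, -0.336, 0.315]
contact_force: [-0.1, 10.5, 1.9]
opening: 0.002
```

```bash
sed -i 's/if abs(g\[r+2,x\]-g\[r-2,x\])>25\]/if abs(g[r+2,x]-g[r-2,x])>40]/' bx.py; sed -i 's/<t\[2\]<.03 or.*$/<t[2]<.03])/' bx.py; python3 bx.py
```

```text
t 24.68 p [0.5778 0.0644 0.056 ] xyaw 86.09 z [-0.055 -0.816 -0.575] F [-0.1 10.5  1.9] q [ 0.3   0.57  1.73 -0.89  1.4   0.79] op 0.002
bay x of TCP -0.004 lat 0.001
gray col 290 / 350:
[(211, 64, np.float64(-0.0473), np.float64(-0.1275)), (212, 63, np.float64(-0.0463), np.float64(-0.1271)), (213, 64, np.float64(-0.0453), np.float64(-0.1267)), (235, 50, np.float64(-0.0197), np.float64(-0.1166)), (236, 52, np.float64(-0.0183), np.float64(-0.116))]
[(234, 85, np.float64(-0.021), np.float64(-0.1171)), (235, 91, np.float64(-0.0196), np.float64(-0.1165)), (236, 91, np.float64(-0.0183), np.float64(-0.116)), (237, 84, np.float64(-0.0169), np.float64(-0.1155))]
```

The force rose to 10.5 N with the trailing end at -0.019: the plate has been met. About 20 mm to go.

Call:
{"api": "send_rows", "payload": {
  "translation": [
    [-0.05,0,0.07],
    [-0.05,0,0.07],
    [-0.05,0,0.07]
  ],
  "rotation": [
    [0,0,0],
    [0,0,0],
    [0,0,0]
  ],
  "grip": [0,0,0]
}}

```text
time: 25.1
eef_pos: [0.5775, 0.0581, 0.0559]
tcp_rot: [0.649, 0.606, -0.335, 0.315]
contact_force: [0.5, 9.8, 0.2]
opening: 0.003
```

Call:
{"api": "send_rows", "payload": {
  "translation": [
    [-0.05,0,0.07],
    [-0.05,0,0.07],
    [-0.03,0,0.04]
  ],
  "rotation": [
    [0,0,0],
    [0,0,0],
    [0,0,0]
  ],
  "grip": [0,0,0]
}}

```text
time: 25.48
eef_pos: [0.577, 0.0513, 0.056]
tcp_rot: [0.649, 0.606, -0.335, 0.315]
contact_force: [0.4, 9.4, 0.3]
opening: -0.002
```

```bash
python3 bx.py
```

```text
t 25.48 p [0.577  0.0513 0.056 ] xyaw 86.08 z [-0.053 -0.815 -0.577] F [0.4 9.4 0.3] q [ 0.28  0.56  1.75 -0.9   1.38  0.79] op -0.002
bay x of TCP 0.0091 lat 0.0011
gray col 290 / 350:
[(174, 55, np.float64(-0.0635), np.float64(-0.1256)), (175, 51, np.float64(-0.0629), np.float64(-0.1253)), (209, 58, np.float64(-0.036), np.float64(-0.1145)), (210, 67, np.float64(-0.035), np.float64(-0.1141)), (211, 64, np.float64(-0.0341), np.float64(-0.1137)), (212, 62, np.float64(-0.0331), np.float64(-0.1133)), (235, 37, np.float64(-0.0066), np.float64(-0.1027)), (242, 31, np.float64(0.0033), np.float64(-0.0987))]
[(234, 86, np.float64(-0.0079), np.float64(-0.1032)), (235, 93, np.float64(-0.0065), np.float64(-0.1027)), (236, 94, np.float64(-0.0052), np.float64(-0.1022)), (237, 82, np.float64(-0.0038), np.float64(-0.1016))]
```

Trailing end now ≈ -0.006. I finish in 1 mm steps until the hard stop shows.

Call:
{"api": "send_rows", "payload": {
  "translation": [
    [-0.02,0,0.03],
    [-0.02,0,0.03],
    [-0.02,0,0.03]
  ],
  "rotation": [
    [0,0,0],
    [0,0,0],
    [0,0,0]
  ],
  "grip": [0,0,0]
}}

```text
time: 25.9
eef_pos: [0.5768, 0.0482, 0.0559]
tcp_rot: [0.649, 0.606, -0.335, 0.315]
contact_force: [-0.3, 9.3, -0.5]
opening: -0.003
```

Call:
{"api": "send_rows", "payload": {
  "translation": [
    [-0.02,0,0.03],
    [-0.02,0,0.03]
  ],
  "rotation": [
    [0,0,0],
    [0,0,0]
  ],
  "grip": [0,0]
}}

```text
time: 26.15
eef_pos: [0.5767, 0.046, 0.0559]
tcp_rot: [0.649, 0.606, -0.335, 0.315]
contact_force: [-0.8, 9.7, 0.3]
opening: 0.001
```

```bash
python3 bx.py
```

```text
t 26.15 p [0.5767 0.046  0.0559] xyaw 86.07 z [-0.053 -0.815 -0.577] F [-0.8  9.7  0.3] q [ 0.27  0.56  1.76 -0.9   1.38  0.79] op 0.001
bay x of TCP 0.0144 lat 0.0012
gray col 290 / 350:
[(173, 51, np.float64(-0.0589), np.float64(-0.1206)), (174, 61, np.float64(-0.0583), np.float64(-0.1204)), (179, -52, np.float64(-0.055), np.float64(-0.119)), (180, -63, np.float64(-0.0543), np.float64(-0.1187)), (181, -62, np.float64(-0.0536), np.float64(-0.1185)), (210, 60, np.float64(-0.0298), np.float64(-0.109)), (211, 63, np.float64(-0.0289), np.float64(-0.1086)), (212, 64, np.float64(-0.0279), np.float64(-0.1082)), (213, 58, np.float64(-0.0269), np.float64(-0.1078)), (235, 53, np.float64(-0.0014), np.float64(-0.0976)), (236, 53, np.float64(-0.0001), np.float64(-0.097))]
[(234, 83, np.float64(-0.0027), np.float64(-0.0981)), (235, 93, np.float64(-0.0013), np.float64(-0.0975)), (236, 94, np.float64(0.0), np.float64(-0.097)), (237, 84, np.float64(0.0014), np.float64(-0.0965))]
```

Call:
{"api": "send_rows", "payload": {
  "translation": [
    [-0.02,0,0.03]
  ],
  "rotation": [
    [0,0,0]
  ],
  "grip": [0]
}}

```text
time: 26.32
eef_pos: [0.5766, 0.045, 0.056]
tcp_rot: [0.649, 0.606, -0.335, 0.315]
contact_force: [0.4, 11.2, 0.9]
opening: 0.002
```

Call:
{"api": "send_rows", "payload": {
  "translation": [
    [-0.02,0,0.03]
  ],
  "rotation": [
    [0,0,0]
  ],
  "grip": [0]
}}

```text
time: 26.45
eef_pos: [0.5767, 0.0448, 0.0559]
tcp_rot: [0.649, 0.607, -0.334, 0.314]
contact_force: [-0.6, 15.5, 1.8]
opening: 0.004
```

Call:
{"api": "send_rows", "payload": {
  "translation": [
    [-0.02,0,0.03],
    [0,0,0]
  ],
  "rotation": [
    [0,0,0],
    [0,0,0]
  ],
  "grip": [0,0]
}}

```text
time: 26.7
eef_pos: [0.5767, 0.0448, 0.0558]
tcp_rot: [0.649, 0.607, -0.334, 0.314]
contact_force: [-0.5, 18.2, 1.8]
opening: -0.001
```

The tool stalls at y 0.0448 as the force climbs to 18 N, so this is the hard stop. I back straight out and check.

Call:
{"api": "send_rows", "payload": {
  "translation": [
    [0.1,0,-0.14],
    [0.3,0,-0.43],
    [0.55,0,-0.8],
    [0.4,0,-0.57],
    [0,0,0]
  ],
  "rotation": [
    [0,0,0],
    [0,0,0],
    [0,0,0],
    [0,0,0],
    [0,0,0]
  ],
  "grip": [0,0,0,0,0]
}}

```text
time: 27.32
eef_pos: [0.5811, 0.1127, 0.0563]
tcp_rot: [0.648, 0.606, -0.337, 0.316]
contact_force: [0.0, -0.7, 0.3]
opening: -0.004
```

```bash
python3 bx.py
python3 - <<'E'
from h import *
for n,(x0,x1,y0,y1) in {'scene':(300,470,170,300),'side':(295,400,180,290)}.items():
    c=cam(n); h=cv2.cvtColor(c['image'],cv2.COLOR_BGR2HSV).astype(int)
    for lab,lo,hi,z in(('red',-4,5,.107),('org',7,18,.093)):
        H=np.where(h[...,0]>150,h[...,0]-180,h[...,0])
        m=((H>=lo)&(H<=hi)&(h[...,1]>85)&(h[...,2]>60)).astype(np.uint8)
        M=np.zeros_like(m); M[y0:y1,x0:x1]=m[y0:y1,x0:x1]
        k,l,s,ce=cv2.connectedComponentsWithStats(M)
        for i in range(1,k):
            if s[i,4]>20:
                p=onz(c,ce[i],z)[0]; d=p[:2]-np.array([.5765,.0605]); u=np.array([.0698,.9976])
                print(n,lab,s[i].tolist(),'bay',(-d@u).round(4),(d@[.9976,-.0698]).round(4))
E
```

```text
t 27.32 p [0.5811 0.1127 0.0563] xyaw 86.2 z [-0.054 -0.818 -0.573] F [ 0.  -0.7  0.3] q [ 0.37  0.62  1.66 -0.85  1.46  0.8 ] op -0.004
bay x of TCP -0.0524 lat 0.001
gray col 290 / 350:
[(210, 55, np.float64(-0.0963), np.float64(-0.1764)), (211, 61, np.float64(-0.0953), np.float64(-0.176))]
[(239, 63, np.float64(-0.0618), np.float64(-0.1628)), (240, 66, np.float64(-0.0603), np.float64(-0.1622)), (241, 63, np.float64(-0.0588), np.float64(-0.1616)), (242, 57, np.float64(-0.0573), np.float64(-0.161)), (271, 51, np.float64(0.0004), np.float64(-0.1381)), (272, 52, np.float64(0.003), np.float64(-0.1371))]
scene red [373, 191, 49, 44, 538] bay -0.039 -0.0366
scene red [360, 228, 18, 15, 159] bay 0.0857 0.0016
scene org [376, 228, 18, 13, 179] bay 0.0353 0.005
scene org [343, 242, 19, 14, 216] bay 0.142 0.0097
scene org [326, 247, 17, 25, 172] bay 0.2022 0.0212
side red [312, 187, 71, 9, 371] bay -0.109 0.0027
side red [346, 214, 4, 15, 55] bay 0.0868 -0.0007
side org [316, 196, 25, 1, 25] bay -0.0987 -0.0507
side org [349, 197, 19, 2, 23] bay -0.0919 0.0381
side org [337, 214, 9, 15, 82] bay 0.0461 -0.0145
side org [350, 214, 6, 15, 49] bay 0.0476 0.0122
side org [339, 235, 21, 10, 177] bay 0.1555 0.0014
side org [329, 251, 40, 3, 120] bay 0.2208 -0.002
```

All checks agree with home: the trailing end is at ~0.001, the bar moved +24.5 mm, the lids are in place and the tool is free. I hand in.

```bash
python3 -c "
from h import *
print(ticket.sign_off())"
```

```text
the job is handed in; nothing more can be done
None
```

The tray is in the bay and, by every check I could make, fully home; I handed the job in at about 27 s. No verdict came back.

**What I did:** I gripped the left-hand tray by its fin and carried it round the robot's side of the bay. I set it down on the sill at about x = -0.10 m, in the mouth of the guides. Then I pushed its trailing end with tilted fingers, switching to closed fingers and 10° more tilt for the last 24 mm. The plate's drag showed as a rise from about 4 N to 10 N. I kept pushing until the tool stalled with the force at 18 N, which I took as the plate's hard stop.

**Last checks:**
- **Trailing end:** the wrist camera put it about 1 mm from the beam front.
- **Tray travel:** the grip bar moved about 24.5 mm over the final push in both fixed cameras, which puts the tray centre near 0.090 m.
- **Plate:** the tray moved about 20 mm from where it first met the plate to the stall. I did not measure the plate directly.
- **Cups:** both lids were found in their places in the tray, and the tool was clear with no contact force.

**Disagreements and limits:**
- The raw bar position read 0.086–0.087 m, but those readings also ran about 4 mm low earlier, when the tray edge was measured separately.
- With the fingers open, contact lay about 19 mm behind the TCP, which is why I had to back off and re-approach.
- After the 12-picture limit I relied on numbers only, so I did not look at the cups in the final position.
- I did not re-measure the tin, bowl or spatula. Nothing the arm did came close to touching them.

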